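Run-down check of the finishing turntable

ROBOT

A 6-joint arm with a two-finger parallel gripper is mounted at the origin on the work surface. World frame = base frame: x ahead of the robot, y to its left, z up, the work surface at z = 0. Lengths are in m, angles in rad, forces in N, time in s.
With the tool pointing down it reaches from about 0.35 to 0.775 m from the base axis. Payload 7.3 kg.
Tool frame: the origin (TCP) lies between the finger pads, 19 mm behind the fingertips; this is the grasp point; z points along the fingers, y is the line along which they close (so a half turn about z gives the same grasp; the last joint's range is limited). The gripper opens to 92 mm and grips with 3 to 60 N. Pads are 19 mm wide; open, the fingers measure 130 mm over their backs; the gripper's body (75 mm by 190 mm) begins 47 mm behind the grasp point.
Start: joints at [1.062, 0.342, 1.524, -0, 1.275, -0.146], TCP at [0.186, 0.491, 0.246] pointing down, gripper open.
Joint ranges: [-2.53, 2.53], [-0.77, 2.02], [0.04, 2.7], [-1, 4.14], [0.28, 2.66], [-3.11, 3.11]. Speed limits (rad/s): [2.57, 2.57, 3.14, 3.14, 3.14, 3.14].

INTERFACE

Orientations are given as [roll, pitch, yaw] about the fixed x, y, z axes, in that order (R = Rz(yaw) Ry(pitch) Rx(roll)).
In Python, from cell import observe, read_camera, calibration, hand_in gives the robot as it stands.
- The arm moves only by the tool send_rows, never from a script. Its argument "targets" is a list of rows, each a list of 5 numbers: the opening, from 0 (shut) to 1 (fully open), then the shift along the world's x, y, z in m, then the turn about the world's z in rad. A call has 1 to 5 rows; each row shifts and turns the commanded pose from where the row before left it; what a row does not reach is not made up. A row lasts 1/10 s, in which the tool goes at most 50 mm and 8.59 degrees, less where a joint would pass 70% of its speed; a pose out of reach is approached as far as the arm can. A call is refused whole if a number of a shift passes 0.05 or a number of a turn 0.15, either way. A call with a gripper value outside its range is refused whole. The fingers move at their own pace and stop on an object; "grip_force" is the grip in N (left out, the last holds). Time passes only in rows, so rows that do not move let the fingers close. It gives the time, the measured TCP pose, the force, the opening and the grip force at its end, in the units of the state.
- observe(): the state, without advancing time (a new reading comes with each control period).
- read_camera(name): name is "scene" or "top" or "wrist"; returns (picture, depth): 480x640x3 uint8, red, green, blue; 480x640 float32, m along the optical axis (not along the pixel's ray), 0 where there is no reading.
- calibration(name): a dict with "intrinsics" (3x3 intrinsics, pixels), "world_to_cam" (4x4, takes a point from world to camera coordinates); the wrist camera has in their place "hand_eye" (4x4, takes a point from camera to tool coordinates, whose origin is the TCP and whose axes are the flange's). Camera axes: x right, y up, looking along -z (the intrinsics and any distortion apply to the point x, -y, -z); pixel columns grow to the right and rows downward; lengths in m; the calibration is good to about 2 mm. A picture is of the moment at which its call begins: read the wrist's pose just before it. calibration takes no time and is no camera call.
- hand_in(): hands the job in; it is judged then, once.
The state is a dict: "time": time; "qpos": joint angles; "qvel": joint speeds; "joint_efforts": joint torques, N m; "tool_pos": TCP position; "tool_rot": TCP orientation; "contact_force": force on the tool from outside, world axes, zero at the start; "torque": the same for the moment, N m; "opening": finger opening in m; "grip_force": force on a finger pad.
Only numpy, scipy, OpenCV 4.12 (cv2) and the standard library are available. Lean on these libraries where they do the work, as an engineer would, in place of code of your own. Each camera call takes 0.05 s, during which the arm holds its last target. There are 200 camera calls.

TASK

Check that the finishing turntable on the bench runs freely: set it turning, in either direction, with a brisk push on its wooden knob (about a third of a turn per second, never more than about half a turn per second) and let go. While it coasts, keep the gripper hovering right over the knob, close above it but touching nothing, as for a close-up clip of that spot: stay with it without a break for at least 4 seconds while it still turns well (faster than half a radian per second), then go on following until the turntable has run down by itself, and finish with the gripper still over the resting knob. Do not stop the turntable by hand and leave the other things on the bench where they are.

Things in the scene. Friction and masses are not known exactly. Their poses are not given: they have to be found in the camera images.
- platter (a joint): Angle (rad, counter-clockwise positive from above, no stops, counts past full turns) of the turntable's aluminium platter: a disc of 250 mm diameter, 15 mm thick, top face 60 mm above the bench. At angle a the push knob's centre is at axle + 95 mm * (cos a, sin a) in world x, y. Nominal rotor: 1.4 kg, inertia 0.0104 kg m2, bearing drag 0.0010 N m s/rad plus dry friction 0.0006 N m.
- knob_top (a point): Centre of the top face of the push knob: an upright plain light wooden cylinder, 32 mm diameter, 50 mm high, on the platter 95 mm from the axle; its top is 110 mm above the bench. z points up. It is the only such post. 'Over the knob': TCP within 30 mm of this point horizontally and 21 to 90 mm above it (the fingertips reach 19 mm below the TCP).
- turntable: The finishing turntable. Origin: centre of the underside of its fixed round steel foot (190 mm diameter, 41 mm high), on the vertical axle; it stands elsewhere each time. A dark wooden bowl (90 mm diameter, top 98 mm above the bench) is bolted in the platter's middle with a nut (24 mm, top 102 mm). From 2 rad/s it runs down in about 15 s; hidden mass makes it 0.8 to 1.3 times that.
- glue: White upright bottle, 52 mm diameter, 125 mm high, bystander to the left (+y) of the turntable, some 200 mm from the axle. Origin: centre of its underside.
- jar: Amber glass jar, 56 mm diameter, 70 mm high, bystander to the right (-y) of the turntable, some 200 mm from the axle. Origin: centre of its underside.
- screwdriver: Screwdriver lying beyond the turntable (+x), bystander; lies along its own x, handle to -x.
- spool: White thread cone, 72 mm diameter, 94 mm high, standing at the right, bystander. Origin: centre of its underside.
- tray: Grey divided parts tray, 130 x 100 x 45 mm, at the left, bystander. Origin: centre of its underside.

How it is judged:
By the outcome, as a careful person would: the job done as asked, in the order asked, and still so for the second after the job is handed in, with the robot touching nothing.
It also fails if it takes over 70 s, if anything falls off the work surface, if the arm or the gripper's body presses on something with over 40 N, if the wrist force passes 120 N, or if a joint passes its speed limit or range.

## Working session

There is one attempt and no reset: what is moved stays moved. The work goes in short steps, Python scripts to look and compute and a tool call to move; the robot and the scene stay as the last step left them, time stands still between calls to the robot, and variables do not carry over. Pictures are saved under pics/ and viewed, at most 10 in all, crops included, and the job is handed in when it is done.

Besides the shell and the picture viewer there is one more tool, called after ">>>" as a command line: name --pt "numbers of a row" for each row, then --argument value for the rest. send_rows: Moves the arm, as the interface text tells. Its arguments: {"type":"object","properties":{"targets":{"type":"array","items":{"type":"array","items":{"type":"number"}}},"grip_force":{"type":"number"}},"required":["targets"]}

```bash
mkdir -p pics; ls; python3 - <<'E'
from cell import *
import cv2,numpy as np
s=observe();print(s)
for n in("top","scene"):
    p,d=read_camera(n);cv2.imwrite(f"pics/{n}0.png",p[:,:,::-1]);np.save(f"pics/{n}0.npy",d);print(calibration(n))
print(calibration("wrist"))
E
```

```text
pics
{'time': 0.0, 'qpos': array([ 1.06200888e+00,  3.42702714e-01,  1.52505669e+00,  2.97639360e-06,
        1.27535867e+00, -1.45984356e-01]), 'qvel': array([-2.76262889e-05, -1.53476386e-03,  2.85579696e-05,  1.32283721e-03,
        1.05969557e-04, -1.25721259e-03]), 'joint_efforts': array([ 9.06045370e-04, -4.31230438e+01, -2.44230151e+01,  7.18078692e-02,
        5.57597622e-02, -1.14620548e-04]), 'tool_pos': array([0.18610161, 0.49049664, 0.24484147]), 'tool_rot': array([-3.14008387e+00, -2.24712907e-04,  2.77878853e+00]), 'contact_force': array([-0.06126136, -0.1214161 ,  0.6490731 ]), 'torque': array([0.05060243, 0.03892859, 0.05602606]), 'grip_force': 0.0, 'opening': 0.09194326276368178}
{'intrinsics': array([[449.24948244,   0.        , 330.77056028],
       [  0.        , 449.24948244, 234.40980525],
       [  0.        ,   0.        ,   1.        ]]), 'world_to_cam': array([[ 0.01330722, -0.99969763,  0.02067768, -0.01643848],
       [ 0.99357969,  0.01554365,  0.1120616 , -0.63037502],
       [-0.11234913,  0.0190537 ,  0.9934861 , -1.09566181],
       [ 0.        ,  0. 
[... 293 characters left out ...]
-0.79535176, -0.35634123,  0.49034326,  0.46967308],
       [ 0.44856517,  0.19806849,  0.87152634, -1.47501481],
       [ 0.        ,  0.        ,  0.        ,  1.        ]])}
{'intrinsics': array([[381.16311308,   0.        , 327.70415153],
       [  0.        , 381.16311308, 235.68476071],
       [  0.        ,   0.        ,   1.        ]]), 'hand_eye': array([[-6.96122947e-04,  9.51585600e-01,  3.07383084e-01,
         8.41759161e-02],
       [ 9.99999757e-01,  6.73194823e-04,  1.80622422e-04,
        -1.19969524e-04],
       [-3.50510048e-05,  3.07383135e-01, -9.51585838e-01,
        -1.39485802e-01],
       [ 0.00000000e+00,  0.00000000e+00,  0.00000000e+00,
         1.00000000e+00]])}
```

View pics/top0.png

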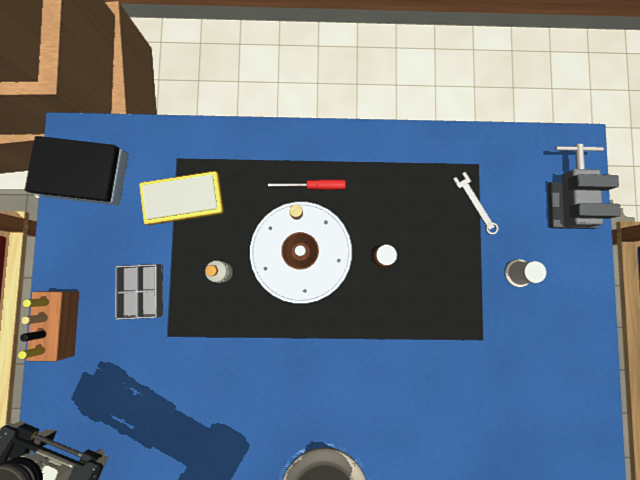

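View pics/scene0.png

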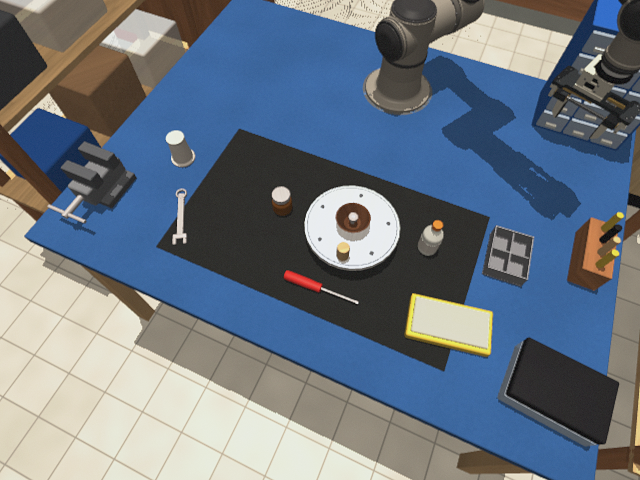

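The top view shows the platter centred near (301,252), the nut near (300,251) and the knob near (296,211) on the far side. In the scene view the nut is near (353,217) and the knob top near (343,246).

```bash
cat > h.py <<'E'
from cell import *
import cv2,numpy as np
def back(n,uv,h,cal=None):
    "pixel(s) -> world at plane z=h"
    c=calibration(n);K=c["intrinsics"];T=c["world_to_cam"];R=T[:3,:3];o=-R.T@T[:3,3]
    uv=np.atleast_2d(np.asarray(uv,float))
    r=np.c_[(uv[:,0]-K[0,2])/K[0,0],-(uv[:,1]-K[1,2])/K[1,1],-np.ones(len(uv))]@R
    return o+r*((h-o[2])/r[:,2])[:,None]
def tri(pt,ps):
    A=[]
    for n,(u,v) in (("top",pt),("scene",ps)):
        c=calibration(n);P=c["intrinsics"]@np.diag([1,-1,-1])@c["world_to_cam"][:3]
        A+=[u*P[2]-P[0],v*P[2]-P[1]]
    x=np.linalg.svd(np.array(A))[2][-1];return x[:3]/x[3]
def cloud(n,d):
    c=calibration(n);K=c["intrinsics"];T=c["world_to_cam"]
    v,u=np.mgrid[:480,:640]
    p=np.stack([(u-K[0,2])/K[0,0]*d,-(v-K[1,2])/K[1,1]*d,-d],-1)
    return (p-T[:3,3])@T[:3,:3]
def circ(p):
    A=np.c_[2*p[:,:2],np.ones(len(p))];s=np.linalg.lstsq(A,(p[:,:2]**2).sum(1),rcond=None)[0]
    return s[:2],np.sqrt(s[2]+s[:2]@s[:2])
E
python3 - <<'E'
from h import *
print("nut",tri((300,251),(353,216)),"knob",tri((296,211),(343,246)))
for n,k in(("top",(296,211)),("scene",(343,246))):
    d=np.load(f"pics/{n}0.npy");c=cloud(n,d)
    print(n,c[k[1],k[0]])
    g=(abs(c[...,0]-.63)<.17)&(abs(c[...,1]-.05)<.17)&(d>0)
    m=g&(abs(c[...,2]-.06)<.006)
    cn,_=cv2.findContours(m.astype('uint8'),cv2.RETR_EXTERNAL,cv2.CHAIN_APPROX_NONE)
    b=max(cn,key=cv2.contourArea)[:,0];print("platter",circ(back(n,b,.06)),np.median(c[m][:,2]))
    for z0,z1 in((.095,.101),(.1065,.115)):
        q=c[g&(c[...,2]>z0)&(c[...,2]<z1)];print(z0,len(q),q.mean(0),(q.min(0)+q.max(0))/2,np.ptp(q,0))
    for h,lo in(("glue",(.55,.23)),("jar",(.6,-.14))):
        q=c[(abs(c[...,0]-lo[0])<.08)&(abs(c[...,1]-lo[1])<.06)&(c[...,2]>.03)&(d>0)]
        if len(q):print(h,(q.min(0)+q.max(0))/2,q.max(0))
E
```

```text
nut [0.58252852 0.06589591 0.10263034] knob [0.67622124 0.07678104 0.11172713]
top [0.67668337 0.07704741 0.10875324]
platter (array([0.58430364, 0.06746253]), np.float64(0.12306988875174797)) 0.06081521629471425
0.095 287 [0.58590242 0.06844482 0.09782282] [0.60973831 0.06742212 0.09800922] [0.13888623 0.08787862 0.00596587]
0.1065 125 [0.67737694 0.07877025 0.11022427] [0.63866119 0.07935717 0.11074557] [0.10841328 0.02836114 0.00841204]
glue [0.56802517 0.22963494 0.08053557] [0.62857875 0.28922037 0.12998248]
jar [ 0.57912672 -0.14021537  0.05376701] [ 0.60556624 -0.11394116  0.07583992]
scene [0.67518632 0.07637062 0.10958013]
platter (array([0.58567653, 0.06593386]), np.float64(0.1236844779823292)) 0.06086658535654375
0.095 244 [0.58493363 0.06543469 0.09794908] [0.61705305 0.06529773 0.09802565] [0.15472215 0.08888788 0.00585293]
0.1065 114 [0.67819639 0.07749069 0.10982117] [0.64070878 0.07719389 0.11084985] [0.10390251 0.03054757 0.00807987]
glue [0.57210636 0.22987603 0.07938075] [0.62941763 0.28971009 0.12873486]
jar [ 0.58223344 -0.14147362  0.05291474] [ 0.60873009 -0.11530337  0.07562897]
```

>>> send_rows --pt "0 0.03 -0.022 0 0.03" --pt "0 0.033 -0.0245 0 0.032" --pt "0 0.033 -0.0245 0 0.032" --pt "0 0.033 -0.0245 0 0.032" --pt "0 0.033 -0.0245 0 0.032" --grip_force 10

```text
time: 0.6
tool_pos: [0.3492, 0.3696, 0.2453]
tool_rot: [-3.141, -0.0, 2.938]
contact_force: [0.6, 1.3, 0.2]
opening: 0.056
grip_force: 0.0
```

>>> send_rows --pt "0 0.033 -0.0245 0 0.032" --pt "0 0.033 -0.0245 0 0.032" --pt "0 0.033 -0.0245 0 0.032" --pt "0 0.033 -0.0245 0 0.032" --pt "0 0.033 -0.0245 0 0.032"

```text
time: 1.1
tool_pos: [0.5143, 0.2471, 0.2452]
tool_rot: [-3.142, -0.001, 3.098]
contact_force: [-0.0, 0.4, -0.0]
opening: 0.0162
grip_force: 0.0
```

>>> send_rows --pt "0 0.033 -0.0245 0 0.032" --pt "0 0.033 -0.0245 0 0.032" --pt "0 0.033 -0.0245 0 0.032" --pt "0 0.03 -0.022 0 0.03" --pt "0 0 0 0 0"

```text
time: 1.6
tool_pos: [0.645, 0.1491, 0.2437]
tool_rot: [-3.14, -0.001, -3.064]
contact_force: [0.0, -0.2, -0.9]
opening: 0.0005
grip_force: 0.0
```

>>> send_rows --pt "0 0 0 0 0" --pt "0 0 0 0 0"

```text
time: 1.8
tool_pos: [0.6415, 0.1535, 0.2453]
tool_rot: [3.141, -0.001, -3.06]
contact_force: [-0.2, 1.0, 0.0]
opening: 0.0003
grip_force: 0.0
```

```bash
python3 - <<'E'
from h import *
s=observe();print(s['tool_pos'],s['tool_rot'],s['time'],s['opening'],s['contact_force'])
p,d=read_camera("wrist");cv2.imwrite("pics/w1.png",p[:,:,::-1]);np.save("pics/w1.npy",d)
H=calibration("wrist")["hand_eye"];K=calibration("wrist")["intrinsics"]
print(observe()['time'])
E
```

```text
[0.64153127 0.15352625 0.24525489] [ 3.14115866e+00 -1.06936726e-03 -3.06001076e+00] 1.8 0.00031198366167730816 [-0.22138448  0.95222755  0.0065369 ]
1.85
```

View pics/w1.png

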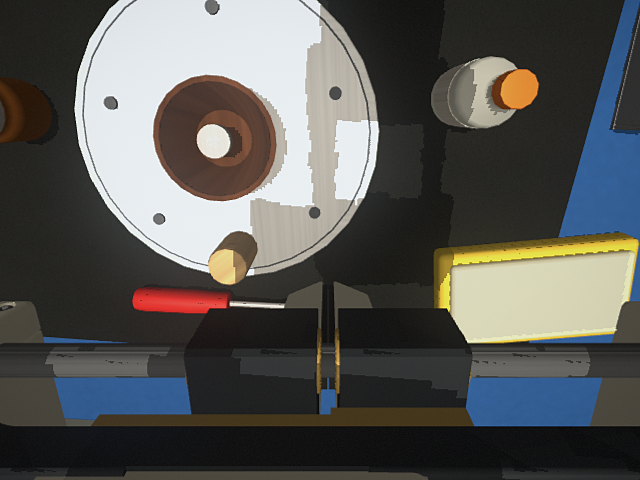

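The wrist view shows the knob top near (228,265), the nut near (215,140) and the fingertips near (328,290). I'll measure the knob in this view as a cross-check.

```bash
cat >> h.py <<'E'
from scipy.spatial.transform import Rotation as Ro
AX=np.array([.585,.067])
def wcloud(d,s):
    c=calibration("wrist");K=c["intrinsics"];H=c["hand_eye"];v,u=np.mgrid[:480,:640]
    p=np.stack([(u-K[0,2])/K[0,0]*d,-(v-K[1,2])/K[1,1]*d,-d],-1)@H[:3,:3].T+H[:3,3]
    return p@Ro.from_euler('xyz',s['tool_rot']).as_matrix().T+s['tool_pos']
def knob(d,s,z0=.1055,z1=.116):
    c=wcloud(d,s);r=np.hypot(*(c[...,:2]-AX).transpose(2,0,1))
    m=(d>0)&(c[...,2]>z0)&(c[...,2]<z1)&(r>.07)&(r<.12)
    n,l,st,ce=cv2.connectedComponentsWithStats(m.astype('uint8'))
    if n<2:return None
    k=1+st[1:,4].argmax();q=c[l==k]
    f=cv2.minEnclosingCircle(q[:,:2].astype('float32'))
    return np.array(f[0]),f[1],len(q),q.mean(0)
E
python3 - <<'E'
from h import *
s=dict(tool_pos=np.array([0.64153127,0.15352625,0.24525489]),tool_rot=[3.14115866,-1.06936726e-03,-3.06001076])
d=np.load("pics/w1.npy");k=knob(d,s);print(k)
c=wcloud(d,s);r=np.hypot(*(c[...,:2]-AX).transpose(2,0,1))
q=c[(d>0)&(abs(c[...,2]-.102)<.003)&(r<.03)];print(q.mean(0),len(q))
m=(abs(c[...,2]-.06)<.005)&(d>0)&(r>.11)&(r<.14)
q=c[m];th=np.arctan2(*(q[:,:2]-AX).T[::-1]);rr=np.hypot(*(q[:,:2]-AX).T)
b=np.digitize(th,np.linspace(-3.14,3.14,60));e=np.array([q[b==i][rr[b==i].argmax()] for i in set(b)]);print(circ(e))
E
```

```text
(array([0.67736465, 0.07773446]), 0.015915311872959137, 1194, array([0.67622066, 0.07833693, 0.10969533]))
[0.58331162 0.06619052 0.10221207] 923
(array([0.5848126 , 0.06598722]), np.float64(0.12360280273614684))
```

>>> send_rows --pt "0 0.016 -0.013 0 0.02" --pt "0 0.015 -0.013 0 0.02" --pt "0 0 0 -0.03 0" --pt "0 0 0 -0.035 0" --pt "0 0 0 -0.035 0"

```text
time: 2.35
tool_pos: [0.6727, 0.128, 0.1453]
tool_rot: [3.141, 0.001, -3.019]
contact_force: [-0.4, -0.1, -0.3]
opening: 0.001
grip_force: 0.0
```

>>> send_rows --pt "0 0 0 -0.03 0" --pt "0 0 0 -0.021 0" --pt "0 0 0 0 0" --pt "0 0 0 0 0"

```text
time: 2.75
tool_pos: [0.6732, 0.1277, 0.0954]
tool_rot: [3.141, 0.001, -3.019]
contact_force: [-0.5, -0.3, -0.1]
opening: 0.0003
grip_force: 0.0
```

```bash
python3 - <<'E'
from h import *
s=observe();print(s['tool_pos'],s['tool_rot'],s['time'],s['contact_force'])
p,d=read_camera("wrist");cv2.imwrite("pics/w2.png",p[:,:,::-1])
print(knob(d,s))
# push plan, knob angle sequence
A=np.array([.584,.0665])
def P(a,off=.035):return A+.095*np.array([np.cos(a),np.sin(a)])+off*np.array([-np.sin(a),np.cos(a)])
a=.12+.015/.095;  # finger contacts at a=.12
print(P(.12,.05),P(.12))
E
```

```text
[0.67319056 0.12769365 0.09543345] [ 3.14147771e+00  5.27965012e-04 -3.01932885e+00] 2.75 [-0.46888445 -0.29881422 -0.13868157]
(array([0.67125654, 0.07379383]), 0.013549144379794598, 1625, array([0.66959806, 0.07244077, 0.10941597]))
[0.67233121 0.12751309] [0.67412689 0.11262096]
```

View pics/w2.png

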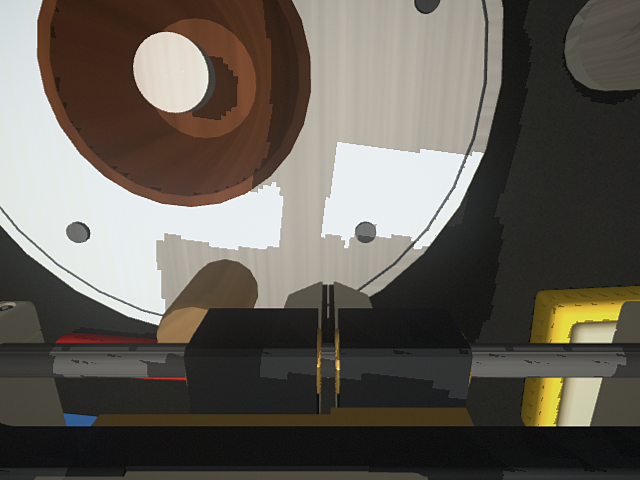

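The knob is just left of the closed fingers in the wrist view, with its top partly hidden by the finger carriage. Next I'll work out the push rows.

```bash
python3 - <<'E'
from h import *
A=np.array([.584,.0665])
def P(a,off=.035):return A+.095*np.array([np.cos(a),np.sin(a)])+off*np.array([-np.sin(a),np.cos(a)])
p=observe()['tool_pos'][:2].copy();a=.248;y=.122
for i,d in enumerate([.05,.07,.06,.06,.08,.10,.12,.14,.16,.18,.2,.2, .1,.06,.0]):
    a-=d;t=P(a);dy=0 if i>=12 else np.clip(min(a,.122)-y,-.148,.148)
    s=np.round(t-p,3);dy=round(dy,3);p=p+s;y+=dy
    if i%5==0:print()
    print([0,float(s[0]),float(s[1]),0,float(dy)],end=",")
print(a,y,p)
E
```

```text
[0, -0.004, -0.008, 0, 0.0],[0, 0.004, -0.006, 0, 0.0],[0, 0.003, -0.006, 0, -0.054],[0, 0.002, -0.005, 0, -0.06],[0, 0.002, -0.008, 0, -0.08],
[0, 0.003, -0.01, 0, -0.1],[0, 0.001, -0.012, 0, -0.12],[0, 0.0, -0.014, 0, -0.14],[0, -0.002, -0.016, 0, -0.148],[0, -0.006, -0.017, 0, -0.148],
[0, -0.01, -0.018, 0, -0.148],[0, -0.014, -0.015, 0, -0.148],[0, -0.007, -0.007, 0, 0.0],[0, -0.005, -0.003, 0, 0.0],[0, -0.0, -0.0, 0, 0.0],-1.332 -1.024 [ 0.64086112 -0.01743117]
```

>>> send_rows --pt "0 -0.004 -0.008 0 0.0" --pt "0 0.004 -0.006 0 0.0" --pt "0 0.003 -0.006 0 -0.054" --pt "0 0.002 -0.005 0 -0.06" --pt "0 0.002 -0.008 0 -0.08"

```text
time: 3.3
tool_pos: [0.6809, 0.0931, 0.0956]
tool_rot: [3.141, 0.002, 3.066]
contact_force: [-0.1, -0.5, -0.3]
opening: 0.0008
grip_force: 0.0
```

>>> send_rows --pt "0 0.003 -0.01 0 -0.1" --pt "0 0.001 -0.012 0 -0.12" --pt "0 0.0 -0.014 0 -0.14" --pt "0 -0.002 -0.016 0 -0.148" --pt "0 -0.006 -0.017 0 -0.148"

```text
time: 3.8
tool_pos: [0.677, 0.0237, 0.0954]
tool_rot: [3.14, 0.002, 2.406]
contact_force: [-0.4, 0.3, 0.7]
opening: 0.0003
grip_force: 0.0
```

>>> send_rows --pt "0 -0.01 -0.018 0 -0.148" --pt "0 -0.014 -0.015 0 -0.148" --pt "0 -0.006 -0.006 0 0" --pt "0 0 0 0.035 0" --pt "0 0 0 0.035 0"

```text
time: 4.3
tool_pos: [0.6459, -0.0146, 0.1651]
tool_rot: [-3.14, -0.001, 2.12]
contact_force: [0.7, 0.2, -0.3]
opening: 0.0003
grip_force: 0.0
```

```bash
cat > m.py <<'E'
from h import *
import os
from scipy.optimize import least_squares
A=np.array([.584,.0665]);F="obs.txt"
def look(tag):
    out=[]
    for n in("wrist","top"):
        s=observe();p,d=read_camera(n)
        cv2.imwrite(f"pics/{tag}{n}.png",p[:,:,::-1])
        if n=="wrist":k=knob(d,s)
        else:
            c=cloud(n,d);r=np.hypot(*(c[...,:2]-A).transpose(2,0,1))
            m=(d>0)&(abs(c[...,2]-.1105)<.004)&(r>.07)&(r<.12);q=c[m]
            k=None if m.sum()<25 else (np.array(cv2.minEnclosingCircle(q[:,:2].astype('float32'))[0]),np.sqrt(np.ptp(q[:,0])*np.ptp(q[:,1]))/2,m.sum())
        if k is not None:
            v=k[0]-A;print(n,round(s['time'],3),"ang %.3f r %.4f R %.4f n %d"%(np.arctan2(v[1],v[0]),np.hypot(*v),k[1],k[2]))
            out.append((s['time'],np.arctan2(v[1],v[0]),k[1],np.hypot(*v)))
        else:print(n,s['time'],None)
    s=observe();print(s['time'],s['tool_pos'],s['tool_rot'][2],s['contact_force'].round(1))
    return out
E
python3 -c "
from m import *
for i in range(2):
  print(look('a%d'%i))"
```

```text
wrist 4.3 ang -1.828 r 0.0951 R 0.0161 n 2707
top 4.35 ang -1.923 r 0.0940 R 0.0122 n 99
4.4 [ 0.64937816 -0.01463912  0.1709144 ] 2.12078251435754 [ 0.9 -1.3  0.4]
[(4.3, np.float64(-1.8280900142881165), 0.016102490946650505, np.float64(0.09514779513719107)), (4.35, np.float64(-1.9234359876371636), np.float64(0.012238979107958493), np.float64(0.09404447083143258))]
wrist 4.4 ang -2.033 r 0.0951 R 0.0161 n 2838
top 4.45 None
4.5 [ 0.64694152 -0.01417574  0.16588158] 2.119826341787564 [-1.   0.7 -0. ]
[(4.4, np.float64(-2.032654447249847), 0.01605234481394291, np.float64(0.0951178966617608))]
```

```bash
cat >> m.py <<'E'
def model(a0,w0,s,t):
    "t from release; run-down: s*I*dw/dt=-(c*w+d); returns angle, CW"
    tau=10.4*s;t=np.minimum(t,tau*np.log((w0+.6)/.6))
    return a0-((w0+.6)*tau*(1-np.exp(-t/tau))-.6*t)
T0=4.3
def rows(par,t,cmd,n,z=.165):
    p=np.array(cmd)
    for i in range(n):
        a=model(*par,t+.1*(i+1)-T0);g=A+.095*np.array([np.cos(a),np.sin(a)])
        s=np.round(g-p,3);p=p+s
        if i%5==0:print()
        print("[0,%g,%g,0,0]"%tuple(s),end=",")
    print("\nend cmd",p,"t",t+.1*n,"a",a)
def fit(par0,obs):
    o=np.array(obs);
    def f(p):
        e=model(p[0],p[1],p[2],o[:,0]-T0)-o[:,1];e=(e+np.pi)%(2*np.pi)-np.pi
        return np.r_[e/.01,(p[2]-1)/.2]
    r=least_squares(f,par0,x_scale=[.1,.1,.1]);print("par",r.x.round(4),"res",r.fun.round(2)[-8:-1]);return r.x
E
python3 - <<'E'
from m import *
obs=[(4.3,-1.828),(4.4,-2.033)]
open("obs.txt","w").write("\n".join("%g %g"%o for o in obs)+"\n")
par=(-1.828,2.07,1.)
a=model(*par,5.-T0);print(A+.095*np.array([np.cos(a),np.sin(a)]),a)
g=A+.095*np.array([np.cos(a),np.sin(a)])
rows(par,5.,np.array([.647,-.0145])+5*np.round((g-[.647,-.0145])/5,3),5)
print(5*np.round((g-[.647,-.0145])/5,3))
E
```

```text
[0.48925926 0.07351374] -3.2154887279285567

[0,0.005,0.016,0,0],[0,0.006,0.016,0,0],[0,0.009,0.015,0,0],[0,0.012,0.013,0,0],[0,0.013,0.011,0,0],
end cmd [0.532  0.1465] t 5.5 a -4.134062875917793
[-0.16  0.09]
```

>>> send_rows --pt "0 -0.032 0.018 0 0" --pt "0 -0.032 0.018 0 0" --pt "0 -0.032 0.018 0 0" --pt "0 -0.032 0.018 0 0" --pt "0 -0.032 0.018 0 0"

```text
time: 5.0
tool_pos: [0.4842, 0.0765, 0.1633]
tool_rot: [-3.14, -0.001, 2.119]
contact_force: [-1.0, 0.8, 0.0]
opening: 0.0002
grip_force: 0.0
```

>>> send_rows --pt "0 0.005 0.016 0 0" --pt "0 0.006 0.016 0 0" --pt "0 0.009 0.015 0 0" --pt "0 0.012 0.013 0 0" --pt "0 0.013 0.011 0 0"

```text
time: 5.5
tool_pos: [0.5309, 0.1477, 0.1633]
tool_rot: [-3.139, -0.001, 2.12]
contact_force: [0.1, 0.3, 0.2]
opening: 0.0009
grip_force: 0.0
```

```bash
cat > step.py <<'E'
import sys
from m import *
n=int(sys.argv[1]);cx=[float(v) for v in sys.argv[2:4]]
s=observe();p,d=read_camera("wrist");k=knob(d,s)
cv2.imwrite("pics/s%.2f.png"%s['time'],p[:,:,::-1])
v=k[0]-A;a=np.arctan2(v[1],v[0])
print("t %.2f ang %.3f r %.4f R %.4f n %d off %.4f"%(s['time'],a,np.hypot(*v),k[1],k[2],np.hypot(*(k[0]-s['tool_pos'][:2]))),s['tool_pos'],s['contact_force'].round(1))
if k[1]>.0145:open("obs.txt","a").write("%g %g\n"%(s['time'],a))
o=np.loadtxt("obs.txt");par=(-1.828,2.07,1.) 
for m in range(2,len(o)+1): par=fit(par,o[:m]) if m==len(o) else par
t=observe()['time'];print("w %.2f"%((model(*par,t-T0-.01)-model(*par,t-T0+.01))/.02),"stop t",T0+10.4*par[2]*np.log((par[1]+.6)/.6))
rows(par,t,cx if cx[0]>0 else s['tool_pos'][:2],n)
E
python3 step.py 10 .532 .1465
```

```text
t 5.50 ang 2.146 r 0.0956 R 0.0159 n 1742 off 0.0015 [0.53087071 0.14768121 0.16326384] [0.1 0.3 0.2]
par [-1.8275  2.0726  1.0028] res [ 0.05 -0.05  0.  ]
w 1.77 stop t 19.880059709261037

[0,0.023,0.01,0,0],[0,0.016,0.004,0,0],[0,0.016,0.001,0,0],[0,0.016,-0.002,0,0],[0,0.015,-0.004,0,0],
[0,0.014,-0.007,0,0],[0,0.013,-0.009,0,0],[0,0.011,-0.011,0,0],[0,0.009,-0.012,0,0],[0,0.007,-0.013,0,0],
end cmd [0.672  0.1035] t 6.55 a -5.88645719241765
```

>>> send_rows --pt "0 0.023 0.01 0 0" --pt "0 0.016 0.004 0 0" --pt "0 0.016 0.001 0 0" --pt "0 0.016 -0.002 0 0" --pt "0 0.015 -0.004 0 0"

```text
time: 6.05
tool_pos: [0.6171, 0.1558, 0.163]
tool_rot: [-3.139, -0.001, 2.119]
contact_force: [-0.1, -0.6, -0.1]
opening: -0.0
grip_force: 0.0
```

>>> send_rows --pt "0 0.014 -0.007 0 0" --pt "0 0.013 -0.009 0 0" --pt "0 0.011 -0.011 0 0" --pt "0 0.009 -0.012 0 0" --pt "0 0.007 -0.013 0 0"

```text
time: 6.55
tool_pos: [0.6713, 0.103, 0.1635]
tool_rot: [-3.14, -0.001, 2.118]
contact_force: [-0.1, 0.1, 0.5]
opening: 0.0002
grip_force: 0.0
```

```bash
python3 step.py 10 .672 .1035
```

```text
t 6.55 ang 0.365 r 0.0943 R 0.0159 n 1662 off 0.0029 [0.67129004 0.10301429 0.16348348] [-0.1  0.1  0.5]
par [-1.8275  2.06    1.1123] res [ 0.05  0.06 -0.25  0.14]
w 1.58 stop t 21.526363513559676

[0,0.006,-0.025,0,0],[0,0.001,-0.014,0,0],[0,-0.002,-0.015,0,0],[0,-0.003,-0.014,0,0],[0,-0.006,-0.013,0,0],
[0,-0.007,-0.012,0,0],[0,-0.009,-0.01,0,0],[0,-0.01,-0.009,0,0],[0,-0.012,-0.008,0,0],[0,-0.012,-0.006,0,0],
end cmd [ 0.618  -0.0225] t 7.6 a -7.484591516638523
```

>>> send_rows --pt "0 0.006 -0.025 0 0" --pt "0 0.001 -0.014 0 0" --pt "0 -0.002 -0.015 0 0" --pt "0 -0.003 -0.014 0 0" --pt "0 -0.006 -0.013 0 0"

```text
time: 7.1
tool_pos: [0.6668, 0.0219, 0.1645]
tool_rot: [3.142, -0.0, 2.117]
contact_force: [-0.2, -0.3, 0.7]
opening: 0.0004
grip_force: 0.0
```

>>> send_rows --pt "0 -0.007 -0.012 0 0" --pt "0 -0.009 -0.01 0 0" --pt "0 -0.01 -0.009 0 0" --pt "0 -0.012 -0.008 0 0" --pt "0 -0.012 -0.006 0 0"

```text
time: 7.6
tool_pos: [0.6162, -0.0229, 0.1647]
tool_rot: [3.141, 0.0, 2.117]
contact_force: [0.2, 0.2, -0.5]
opening: 0.0002
grip_force: 0.0
```

```bash
python3 step.py 15 .618 -.0225
```

```text
t 7.60 ang -1.200 r 0.0948 R 0.0158 n 1897 off 0.0023 [ 0.61619601 -0.022871    0.16468672] [ 0.2  0.2 -0.5]
par [-1.8275  2.0605  1.11  ] res [ 0.05  0.06 -0.26  0.16 -0.01]
w 1.39 stop t 21.492401745415826

[0,-0.019,-0.005,0,0],[0,-0.013,-0.001,0,0],[0,-0.012,0.001,0,0],[0,-0.013,0.002,0,0],[0,-0.012,0.004,0,0],
[0,-0.011,0.005,0,0],[0,-0.01,0.006,0,0],[0,-0.009,0.008,0,0],[0,-0.008,0.009,0,0],[0,-0.007,0.009,0,0],
[0,-0.006,0.01,0,0],[0,-0.004,0.011,0,0],[0,-0.003,0.011,0,0],[0,-0.002,0.011,0,0],[0,0,0.011,0,0],
end cmd [0.489  0.0695] t 9.15 a -9.453072851158128
```

>>> send_rows --pt "0 -0.019 -0.005 0 0" --pt "0 -0.013 -0.001 0 0" --pt "0 -0.012 0.001 0 0" --pt "0 -0.013 0.002 0 0" --pt "0 -0.012 0.004 0 0"

```text
time: 8.15
tool_pos: [0.5476, -0.0212, 0.1648]
tool_rot: [3.141, 0.0, 2.117]
contact_force: [-0.4, -0.2, 0.3]
opening: 0.0002
grip_force: 0.0
```

>>> send_rows --pt "0 -0.011 0.005 0 0" --pt "0 -0.01 0.006 0 0" --pt "0 -0.009 0.008 0 0" --pt "0 -0.008 0.009 0 0" --pt "0 -0.007 0.009 0 0"

```text
time: 8.65
tool_pos: [0.5027, 0.0167, 0.1646]
tool_rot: [3.141, 0.0, 2.117]
contact_force: [0.7, 0.7, -0.9]
opening: 0.0004
grip_force: 0.0
```

>>> send_rows --pt "0 -0.006 0.01 0 0" --pt "0 -0.004 0.011 0 0" --pt "0 -0.003 0.011 0 0" --pt "0 -0.002 0.011 0 0" --pt "0 0 0.011 0 0"

```text
time: 9.15
tool_pos: [0.4882, 0.0709, 0.1646]
tool_rot: [3.142, 0.0, 2.117]
contact_force: [-0.3, -0.0, -0.3]
opening: 0.0002
grip_force: 0.0
```

```bash
python3 step.py 20 .489 .0695
```

```text
t 9.15 ang -3.133 r 0.0956 R 0.0161 n 1568 off 0.0053 [0.48818751 0.07088908 0.16456613] [-0.3 -0.  -0.3]
par [-1.8256  2.072   1.0695] res [ 0.24  0.14 -0.8  -0.07  0.81 -0.32]
w 1.12 stop t 20.913110900003858

[0,0.001,0.012,0,0],[0,0.002,0.01,0,0],[0,0.004,0.01,0,0],[0,0.004,0.009,0,0],[0,0.005,0.009,0,0],
[0,0.006,0.008,0,0],[0,0.007,0.007,0,0],[0,0.007,0.006,0,0],[0,0.007,0.006,0,0],[0,0.009,0.004,0,0],
[0,0.008,0.004,0,0],[0,0.008,0.003,0,0],[0,0.009,0.002,0,0],[0,0.009,0.002,0,0],[0,0.008,-0,0,0],
[0,0.009,-0,0,0],[0,0.008,-0.001,0,0],[0,0.008,-0.002,0,0],[0,0.008,-0.003,0,0],[0,0.007,-0.003,0,0],
end cmd [0.623  0.1525] t 11.2 a -11.423511289751715
```

>>> send_rows --pt "0 0.001 0.012 0 0" --pt "0 0.002 0.01 0 0" --pt "0 0.004 0.01 0 0" --pt "0 0.004 0.009 0 0" --pt "0 0.005 0.009 0 0"

```text
time: 9.7
tool_pos: [0.5047, 0.1206, 0.1645]
tool_rot: [3.142, -0.0, 2.117]
contact_force: [1.4, 0.6, -0.9]
opening: 0.0001
grip_force: 0.0
```

>>> send_rows --pt "0 0.006 0.008 0 0" --pt "0 0.007 0.007 0 0" --pt "0 0.007 0.006 0 0" --pt "0 0.007 0.006 0 0" --pt "0 0.009 0.004 0 0"

```text
time: 10.2
tool_pos: [0.5409, 0.1513, 0.1645]
tool_rot: [-3.142, -0.0, 2.117]
contact_force: [0.6, 1.0, 0.9]
opening: 0.0005
grip_force: 0.0
```

>>> send_rows --pt "0 0.008 0.004 0 0" --pt "0 0.008 0.003 0 0" --pt "0 0.009 0.002 0 0" --pt "0 0.009 0.002 0 0" --pt "0 0.008 0 0 0"

```text
time: 10.7
tool_pos: [0.5831, 0.162, 0.1645]
tool_rot: [3.141, 0.0, 2.117]
contact_force: [-0.5, -0.3, 0.4]
opening: 0.0004
grip_force: 0.0
```

>>> send_rows --pt "0 0.009 0 0 0" --pt "0 0.008 -0.001 0 0" --pt "0 0.008 -0.002 0 0" --pt "0 0.008 -0.003 0 0" --pt "0 0.007 -0.003 0 0"

```text
time: 11.2
tool_pos: [0.623, 0.1524, 0.1645]
tool_rot: [3.141, 0.0, 2.117]
contact_force: [-0.0, 0.3, 0.6]
opening: 0.0006
grip_force: 0.0
```

```bash
python3 step.py 20 .623 .1525
```

```text
t 11.20 ang 1.147 r 0.0944 R 0.0160 n 1944 off 0.0002 [0.62300907 0.15244796 0.16450835] [-0.   0.3  0.6]
par [-1.8253  2.073   1.0671] res [ 0.27  0.16 -0.85 -0.12  0.8  -0.21 -0.05]
w 0.83 stop t 20.88108723071433

[0,0.011,-0.005,0,0],[0,0.006,-0.004,0,0],[0,0.006,-0.005,0,0],[0,0.005,-0.005,0,0],[0,0.005,-0.005,0,0],
[0,0.005,-0.006,0,0],[0,0.004,-0.006,0,0],[0,0.003,-0.006,0,0],[0,0.003,-0.006,0,0],[0,0.003,-0.006,0,0],
[0,0.002,-0.007,0,0],[0,0.001,-0.006,0,0],[0,0.001,-0.007,0,0],[0,0.001,-0.006,0,0],[0,-0,-0.006,0,0],
[0,-0,-0.006,0,0],[0,-0.001,-0.006,0,0],[0,-0.001,-0.006,0,0],[0,-0.001,-0.006,0,0],[0,-0.002,-0.005,0,0],
end cmd [0.674  0.0375] t 13.25 a -12.876709261937426
```

>>> send_rows --pt "0 0.011 -0.005 0 0" --pt "0 0.006 -0.004 0 0" --pt "0 0.006 -0.005 0 0" --pt "0 0.005 -0.005 0 0" --pt "0 0.005 -0.005 0 0"

```text
time: 11.75
tool_pos: [0.6556, 0.1284, 0.1645]
tool_rot: [-3.142, -0.0, 2.117]
contact_force: [0.2, 0.4, 0.2]
opening: 0.0006
grip_force: 0.0
```

>>> send_rows --pt "0 0.005 -0.006 0 0" --pt "0 0.004 -0.006 0 0" --pt "0 0.003 -0.006 0 0" --pt "0 0.003 -0.006 0 0" --pt "0 0.003 -0.006 0 0"

```text
time: 12.25
tool_pos: [0.6735, 0.0983, 0.1646]
tool_rot: [3.142, -0.0, 2.117]
contact_force: [-0.5, 0.7, 0.3]
opening: 0.0005
grip_force: 0.0
```

>>> send_rows --pt "0 0.002 -0.007 0 0" --pt "0 0.001 -0.006 0 0" --pt "0 0.001 -0.007 0 0" --pt "0 0.001 -0.006 0 0" --pt "0 0 -0.006 0 0"

```text
time: 12.75
tool_pos: [0.6784, 0.0663, 0.1645]
tool_rot: [3.141, 0.0, 2.117]
contact_force: [1.0, -0.4, 1.2]
opening: 0.0006
grip_force: 0.0
```

>>> send_rows --pt "0 0 -0.006 0 0" --pt "0 -0.001 -0.006 0 0" --pt "0 -0.001 -0.006 0 0" --pt "0 -0.001 -0.006 0 0" --pt "0 -0.002 -0.005 0 0"

```text
time: 13.25
tool_pos: [0.6732, 0.0373, 0.1645]
tool_rot: [3.141, 0.0, 2.117]
contact_force: [-0.4, 0.3, -0.5]
opening: 0.0005
grip_force: 0.0
```

```bash
python3 step.py 25 .674 .0375
```

```text
t 13.25 ang -0.321 r 0.0945 R 0.0158 n 1863 off 0.0008 [0.67320635 0.03727635 0.16454733] [-0.4  0.3 -0.5]
par [-1.8261  2.071   1.0708] res [ 0.1  -0.76  0.02  0.91 -0.25 -0.44  0.24]
w 0.59 stop t 20.930087452852852

[0,-0.003,-0.009,0,0],[0,-0.002,-0.005,0,0],[0,-0.003,-0.004,0,0],[0,-0.002,-0.005,0,0],[0,-0.003,-0.004,0,0],
[0,-0.003,-0.004,0,0],[0,-0.004,-0.004,0,0],[0,-0.003,-0.003,0,0],[0,-0.003,-0.004,0,0],[0,-0.004,-0.003,0,0],
[0,-0.004,-0.002,0,0],[0,-0.003,-0.003,0,0],[0,-0.004,-0.002,0,0],[0,-0.004,-0.003,0,0],[0,-0.004,-0.001,0,0],
[0,-0.003,-0.002,0,0],[0,-0.004,-0.002,0,0],[0,-0.004,-0.001,0,0],[0,-0.003,-0.001,0,0],[0,-0.004,-0.001,0,0],
[0,-0.004,-0.001,0,0],[0,-0.003,-0.001,0,0],[0,-0.004,-0,0,0],[0,-0.003,-0.001,0,0],[0,-0.004,0,0,0],
end cmd [ 0.589  -0.0285] t 15.8 a -14.080494766206884
```

>>> send_rows --pt "0 -0.003 -0.009 0 0" --pt "0 -0.002 -0.005 0 0" --pt "0 -0.003 -0.004 0 0" --pt "0 -0.002 -0.005 0 0" --pt "0 -0.003 -0.004 0 0"

```text
time: 13.8
tool_pos: [0.6601, 0.0104, 0.1646]
tool_rot: [3.141, 0.0, 2.117]
contact_force: [0.1, 0.5, -1.0]
opening: 0.0003
grip_force: 0.0
```

>>> send_rows --pt "0 -0.003 -0.004 0 0" --pt "0 -0.004 -0.004 0 0" --pt "0 -0.003 -0.003 0 0" --pt "0 -0.003 -0.004 0 0" --pt "0 -0.004 -0.003 0 0"

```text
time: 14.3
tool_pos: [0.6431, -0.0075, 0.1645]
tool_rot: [3.141, 0.0, 2.117]
contact_force: [1.3, 0.2, -0.6]
opening: 0.0004
grip_force: 0.0
```

>>> send_rows --pt "0 -0.004 -0.002 0 0" --pt "0 -0.003 -0.003 0 0" --pt "0 -0.004 -0.002 0 0" --pt "0 -0.004 -0.003 0 0" --pt "0 -0.004 -0.001 0 0"

```text
time: 14.8
tool_pos: [0.624, -0.0185, 0.1645]
tool_rot: [3.142, 0.0, 2.117]
contact_force: [0.0, 0.1, -0.5]
opening: 0.0006
grip_force: 0.0
```

>>> send_rows --pt "0 -0.003 -0.002 0 0" --pt "0 -0.004 -0.002 0 0" --pt "0 -0.004 -0.001 0 0" --pt "0 -0.003 -0.001 0 0" --pt "0 -0.004 -0.001 0 0"

```text
time: 15.3
tool_pos: [0.6061, -0.0252, 0.1646]
tool_rot: [3.141, 0.0, 2.117]
contact_force: [0.4, -0.1, 1.0]
opening: 0.0006
grip_force: 0.0
```

>>> send_rows --pt "0 -0.004 -0.001 0 0" --pt "0 -0.003 -0.001 0 0" --pt "0 -0.004 0 0 0" --pt "0 -0.003 -0.001 0 0" --pt "0 -0.004 0 0 0"

```text
time: 15.8
tool_pos: [0.5881, -0.0282, 0.1645]
tool_rot: [3.141, 0.0, 2.117]
contact_force: [1.0, 0.4, -0.7]
opening: 0.0006
grip_force: 0.0
```

```bash
python3 step.py 25 .589 -.0285
```

```text
t 15.80 ang -1.516 r 0.0951 R 0.0158 n 1848 off 0.0011 [ 0.58808367 -0.02824151  0.1645292 ] [ 1.   0.4 -0.7]
par [-1.8263  2.0707  1.0713] res [-0.75  0.04  0.93 -0.23 -0.46  0.16  0.06]
w 0.35 stop t 20.93636529461795

[0,-0.005,0,0,0],[0,-0.003,0,0,0],[0,-0.003,0,0,0],[0,-0.003,0,0,0],[0,-0.003,0.001,0,0],
[0,-0.003,0,0,0],[0,-0.002,0.001,0,0],[0,-0.003,0,0,0],[0,-0.003,0.001,0,0],[0,-0.002,0,0,0],
[0,-0.003,0.001,0,0],[0,-0.002,0.001,0,0],[0,-0.002,0.001,0,0],[0,-0.002,0,0,0],[0,-0.002,0.001,0,0],
[0,-0.002,0.001,0,0],[0,-0.002,0.001,0,0],[0,-0.002,0.001,0,0],[0,-0.002,0.001,0,0],[0,-0.001,0,0,0],
[0,-0.002,0.001,0,0],[0,-0.001,0.001,0,0],[0,-0.002,0.001,0,0],[0,-0.001,0.001,0,0],[0,-0.001,0.001,0,0],
end cmd [ 0.532  -0.0125] t 18.35 a -14.720541560402168
```

>>> send_rows --pt "0 -0.005 0 0 0" --pt "0 -0.003 0 0 0" --pt "0 -0.003 0 0 0" --pt "0 -0.003 0 0 0" --pt "0 -0.003 0.001 0 0"

```text
time: 16.35
tool_pos: [0.5711, -0.0272, 0.1646]
tool_rot: [3.141, 0.0, 2.117]
contact_force: [0.7, -0.3, -0.1]
opening: 0.0005
grip_force: 0.0
```

>>> send_rows --pt "0 -0.003 0 0 0" --pt "0 -0.002 0.001 0 0" --pt "0 -0.003 0 0 0" --pt "0 -0.003 0.001 0 0" --pt "0 -0.002 0 0 0"

```text
time: 16.85
tool_pos: [0.558, -0.025, 0.1645]
tool_rot: [3.142, -0.0, 2.117]
contact_force: [0.9, 0.1, 0.3]
opening: 0.0004
grip_force: 0.0
```

>>> send_rows --pt "0 -0.003 0.001 0 0" --pt "0 -0.002 0.001 0 0" --pt "0 -0.002 0.001 0 0" --pt "0 -0.002 0 0 0" --pt "0 -0.002 0.001 0 0"

```text
time: 17.35
tool_pos: [0.5472, -0.0212, 0.1645]
tool_rot: [3.141, 0.0, 2.117]
contact_force: [0.8, 0.8, 0.7]
opening: 0.0006
grip_force: 0.0
```

>>> send_rows --pt "0 -0.002 0.001 0 0" --pt "0 -0.002 0.001 0 0" --pt "0 -0.002 0.001 0 0" --pt "0 -0.002 0.001 0 0" --pt "0 -0.001 0 0 0"

```text
time: 17.85
tool_pos: [0.5381, -0.017, 0.1645]
tool_rot: [3.142, -0.0, 2.117]
contact_force: [0.0, -0.2, 0.0]
opening: 0.0005
grip_force: 0.0
```

>>> send_rows --pt "0 -0.002 0.001 0 0" --pt "0 -0.001 0.001 0 0" --pt "0 -0.002 0.001 0 0" --pt "0 -0.001 0.001 0 0" --pt "0 -0.001 0.001 0 0"

```text
time: 18.35
tool_pos: [0.5312, -0.012, 0.1645]
tool_rot: [3.141, -0.0, 2.117]
contact_force: [0.0, 0.1, -0.6]
opening: -0.0001
grip_force: 0.0
```

```bash
python3 step.py 30 .532 -.0125
```

```text
t 18.35 ang -2.144 r 0.0955 R 0.0161 n 1789 off 0.0019 [ 0.53121046 -0.01204558  0.16454855] [ 0.   0.1 -0.6]
par [-1.8255  2.0719  1.0698] res [-0.05  0.82 -0.33 -0.47  0.31  0.44 -0.33]
w 0.15 stop t 20.917326778420602

[0,-0.002,0.001,0,0],[0,-0.001,0,0,0],[0,-0.001,0.001,0,0],[0,-0.001,0.001,0,0],[0,-0.001,0.001,0,0],
[0,-0.001,0,0,0],[0,-0,0.001,0,0],[0,-0.001,0,0,0],[0,-0.001,0.001,0,0],[0,-0.001,0.001,0,0],
[0,-0,0,0,0],[0,-0.001,0.001,0,0],[0,-0,0,0,0],[0,-0.001,0,0,0],[0,-0,0.001,0,0],
[0,-0,0,0,0],[0,-0.001,0.001,0,0],[0,-0,-0,0,0],[0,-0,0,0,0],[0,-0.001,0,0,0],
[0,0,0,0,0],[0,0,0.001,0,0],[0,0,-0,0,0],[0,-0,-0,0,0],[0,-0,-0,0,0],
[0,-0,-0,0,0],[0,-0,-0,0,0],[0,-0,-0,0,0],[0,-0,-0,0,0],[0,-0,-0,0,0],
end cmd [ 0.518  -0.0015] t 21.4 a -14.906350197877398
```

>>> send_rows --pt "0 -0.002 0.001 0 0" --pt "0 -0.001 0 0 0" --pt "0 -0.001 0.001 0 0" --pt "0 -0.001 0.001 0 0" --pt "0 -0.001 0.001 0 0"

```text
time: 18.9
tool_pos: [0.5252, -0.0081, 0.1645]
tool_rot: [3.142, -0.0, 2.117]
contact_force: [-0.1, 0.1, 1.0]
opening: 0.0003
grip_force: 0.0
```

>>> send_rows --pt "0 -0.001 0 0 0" --pt "0 0 0.001 0 0" --pt "0 -0.001 0 0 0" --pt "0 -0.001 0.001 0 0" --pt "0 -0.001 0.001 0 0"

```text
time: 19.4
tool_pos: [0.5212, -0.0051, 0.1645]
tool_rot: [3.142, 0.0, 2.117]
contact_force: [-0.1, -0.3, -0.1]
opening: 0.0008
grip_force: 0.0
```

>>> send_rows --pt "0 0 0 0 0" --pt "0 -0.001 0.001 0 0" --pt "0 0 0 0 0" --pt "0 -0.001 0 0 0" --pt "0 0 0.001 0 0"

```text
time: 19.9
tool_pos: [0.5192, -0.0032, 0.1645]
tool_rot: [3.142, -0.0, 2.117]
contact_force: [-0.6, 0.6, 0.1]
opening: 0.0005
grip_force: 0.0
```

>>> send_rows --pt "0 0 0 0 0" --pt "0 -0.001 0.001 0 0" --pt "0 0 0 0 0" --pt "0 0 0 0 0" --pt "0 -0.001 0 0 0"

```text
time: 20.4
tool_pos: [0.5174, -0.0022, 0.1646]
tool_rot: [3.141, 0.0, 2.117]
contact_force: [-0.6, -0.1, 0.8]
opening: 0.0002
grip_force: 0.0
```

>>> send_rows --pt "0 0 0 0 0" --pt "0 0 0.001 0 0" --pt "0 0 0 0 0" --pt "0 0 0 0 0" --pt "0 0 0 0 0"

```text
time: 20.9
tool_pos: [0.5173, -0.0012, 0.1645]
tool_rot: [3.141, 0.0, 2.117]
contact_force: [0.6, -0.7, 1.3]
opening: 0.0007
grip_force: 0.0
```

>>> send_rows --pt "0 0 0 0 0" --pt "0 0 0 0 0" --pt "0 0 0 0 0" --pt "0 0 0 0 0" --pt "0 0 0 0 0"

```text
time: 21.4
tool_pos: [0.5173, -0.0012, 0.1645]
tool_rot: [3.142, -0.0, 2.117]
contact_force: [-0.4, -0.7, -0.4]
opening: 0.0006
grip_force: 0.0
```

```bash
python3 step.py 1 .518 -.0015
```

```text
t 21.40 ang -2.335 r 0.0957 R 0.0159 n 1783 off 0.0016 [ 0.51727801 -0.001154    0.16451147] [-0.4 -0.7 -0.4]
par [-1.825   2.0725  1.0691] res [ 0.76 -0.39 -0.5   0.33  0.55 -0.13 -0.22]
w 0.00 stop t 20.910039257169146

[0,0,-0,0,0],
end cmd [ 0.518  -0.0015] t 21.55 a -14.903272960025586
```

>>> send_rows --pt "0 0 0 0 0" --pt "0 0 0 0 0" --pt "0 0 0 0 0" --pt "0 0 0 0 0" --pt "0 0 0 0 0"

```text
time: 21.95
tool_pos: [0.5173, -0.0011, 0.1645]
tool_rot: [3.142, 0.0, 2.117]
contact_force: [-0.1, 0.4, 0.2]
opening: 0.0004
grip_force: 0.0
```

>>> send_rows --pt "0 0 0 0 0" --pt "0 0 0 0 0" --pt "0 0 0 0 0" --pt "0 0 0 0 0" --pt "0 0 0 0 0"

```text
time: 22.45
tool_pos: [0.5173, -0.0011, 0.1645]
tool_rot: [3.141, 0.0, 2.117]
contact_force: [0.2, 0.4, 0.2]
opening: 0.0
grip_force: 0.0
```

```bash
python3 step.py 1 .518 -.0015
```

```text
t 22.45 ang -2.336 r 0.0957 R 0.0160 n 1794 off 0.0015 [ 0.51730847 -0.00113516  0.16454611] [0.2 0.4 0.2]
par [-1.8249  2.0726  1.0691] res [-0.4  -0.5   0.33  0.56 -0.1  -0.19 -0.06]
w 0.00 stop t 20.909228730853364

[0,0,-0,0,0],
end cmd [ 0.518  -0.0015] t 22.6 a -14.90293062688722
```

The knob angle was the same in two looks 1 s apart (-2.335 and -2.336 rad), so the turntable is at rest and the gripper is 1.5 mm off centre above it.

```bash
python3 -c "
from cell import *
print(hand_in())"
```

```text
the job is handed in; nothing more can be done
None
```

I pushed the turntable clockwise to about 2.07 rad/s (a third of a turn per second). From about 5 s on, the gripper stayed about 55 mm over the knob and within about 5 mm of its centre at every check (over 8 s of it above 0.5 rad/s), until the turntable stopped by itself at about 21 s. I handed in with the gripper still there, touching nothing; the result wasn't shown.

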